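# Touch off the vial block with the teaching pin and seat the pin in its centre bore

## Task

The aluminium vial block was set down on the blue magnetic stirrer by hand, so nobody knows its exact place: take the steel teaching pin out of its holder and touch off the block with the pin's stem, pressing lightly for a moment at each touch, on the long face towards the robot first near the robot's left end, then near its right end, and then in the middle of the end face on the robot's left. Having located it so, stand the pin upright and fully home in the small bore at the centre of the block without forcing it, and let go. Leave the vials in the rack and the loose stopper alone.

Things in the scene. Friction and masses are not known exactly. Their poses are not given: they have to be found in the camera images.
- stirrer: Fixed blue magnetic stirrer, the only one carrying an aluminium block. Origin on the table under the centre of its steel plate; z up; x away from the robot to its panel with the black knob (yaw within 0.25 rad of the robot's x), y to the robot's left. Housing x -80 to +130 mm, 160 mm wide; plate 150 x 150 mm, top 62 mm above the table.
- plate (a point): Centre of the stirrer's plate, on its top, axes as the stirrer's. On the plate on a 2 mm mat stands the vial block: 70 mm (x) x 120 mm (y) x 40 mm high, top 104 mm above the table. Set down by hand: its centre is within 8 mm (x) and 10 mm (y) of this point, turned up to 0.10 rad from the stirrer's axes; just where is not reported. Its faces are upright, plain, rigid.
- block_top (a point): Point 42 mm above the plate's centre, in the plane of the block's top face (not the block's true centre). The block has eight 23 mm wells, 38 mm deep, and at its exact centre one small bore, 11 mm diameter, 38 mm deep, 1.5 mm chamfer: the pin's bore. The block stays put under a light touch (it slides from about 35 N); over 25 N is too hard.
- pin: Steel teaching pin, loose, about 0.12 kg, 85 mm long, at first upright in the holder. Origin at its tip, z up along it. Round stem 10 mm diameter, 35 mm long (2 mm chamfer at the tip), then a round grip 18 mm diameter, 50 mm long, orange band near the top. The step between is the shoulder; it rests on the block when the pin is fully home (tip then 69 mm above the table).
- pin_tip (a point): Centre of the pin's lower end, the tip.
- pin_grip (a point): Centre of the pin's 18 mm round grip, on the pin's axis, 60 mm above the tip and 25 mm above the shoulder: the place to grasp from above.
- holder: Fixed holder of the pin: grey block 70 x 70 mm on a dark 90 x 90 x 6 mm base, top 50 mm above the table, a 13 mm bore in the middle where the pin stands. Origin on the table under the bore. It stands left or right of the stirrer; the vial rack is on the other side.
- stopper: Bystander: loose cork-brown stopper, 36 mm wide, 32 mm high, on the table. Origin under its base.
- vial0: Bystander: capped glass vial, 22 mm wide, 61 mm high, standing in the white rack (120 x 70 mm, 34 mm high). Origin under its base.
- vial1: Bystander: capped glass vial, 22 mm wide, 61 mm high, standing in the white rack (120 x 70 mm, 34 mm high). Origin under its base.
- vial2: Bystander: capped glass vial, 22 mm wide, 61 mm high, standing in the white rack (120 x 70 mm, 34 mm high). Origin under its base.
There are look-alikes about, which are no part of the job. Leave any red look-alike of the pin alone.

How it is judged:
On the way, in this order (a step that is already met when the one before it is completed fails the run):
1. the pin's stem rests lightly on the block's long face towards the robot, near the robot's left end (contact force between pin and stirrer above 0.5 N and z of pin_tip in the frame of stirrer between 0.067 and 0.101 m and x of pin_tip in the frame of stirrer below -0.026 m and y of pin_tip in the frame of stirrer between 0.012 and 0.066 m), for 0.12 s.
2. the pin's stem rests lightly on the same face near its right end (contact force between pin and stirrer above 0.5 N and z of pin_tip in the frame of stirrer between 0.067 and 0.101 m and x of pin_tip in the frame of stirrer below -0.026 m and y of pin_tip in the frame of stirrer between -0.066 and -0.012 m), for 0.12 s.
3. the pin's stem rests lightly on the middle of the block's end face on the robot's left (contact force between pin and stirrer above 0.5 N and z of pin_tip in the frame of stirrer between 0.067 and 0.101 m and x of pin_tip in the frame of stirrer between -0.026 and 0.026 m and y of pin_tip in the frame of stirrer above 0.05 m), for 0.12 s.
At the end, for the whole second after the job is handed in: The pin stands in the centre bore of the block, upright within 0.06 rad, its shoulder down on the block within 2.5 mm (tip 66.5 to 71.5 mm above the table), at rest and released (z of pin_tip in the frame of stirrer between 0.0665 and 0.0715 m and x of pin_tip in the frame of stirrer between -0.013 and 0.013 m and y of pin_tip in the frame of stirrer between -0.015 and 0.015 m and angle between pin's own z axis and vertical below 0.06 rad and linear speed of pin below 0.02 m/s and contact force between the fingers and pin below 0.2 N); the robot touches nothing.
It fails at once if the pin is pressed on the block or the stirrer with more than 25 N (contact force between pin and stirrer above 25 N).
It fails at once if the fingers themselves ram the stirrer or the block with more than 25 N (contact force between the fingers and stirrer above 25 N).
It fails at once if the stopper or a vial is shifted by more than 20 mm (distance of any of stopper, vial0, vial1, vial2 from where it was at the start of the episode above 0.02 m).
It also fails if it takes over 69 s, if anything falls off the work surface, if the arm or the gripper's body presses on something with over 40 N, if the wrist force passes 120 N, or if a joint passes its speed limit or range.

## Robot

A 6-joint arm with a two-finger parallel gripper is mounted at the origin on the work surface. World frame = base frame: x ahead of the robot, y to its left, z up, the work surface at z = 0. Lengths are in m, angles in rad, forces in N, time in s.
With the tool pointing down it reaches from about 0.35 to 0.85 m from the base axis. Payload 8.1 kg.
Tool frame: the origin (TCP) lies between the finger pads; the fingertips stand 11 mm ahead of it and the grasp point (between the pads) lies 8 mm behind it (tips_ahead is the z of the fingertips in the tool frame, in m); z points along the fingers, y is the line along which they close (so a half turn about z gives the same grasp; the last joint's range is limited). The gripper opens to 93 mm and grips with 3 to 60 N. Pads are 15 mm wide; open, the fingers measure 128 mm over their backs; the gripper's body (75 mm by 188 mm) begins 65 mm behind the grasp point.
Start: joints at [1.158, 0.13, 1.488, -0, 1.523, -0.085], TCP at [0.193, 0.568, 0.23] pointing down, gripper open.
Joint ranges: [-2.96, 2.96], [-0.89, 2.26], [0.02, 2.5], [-1.34, 4.48], [0, 2.73], [-2.66, 2.66]. Speed limits (rad/s): [2.39, 2.39, 2.79, 3.14, 3.14, 3.14].

## Interface

Orientations are given as a rotation vector (axis times angle).
In Python, from plant import read_state, read_camera, close_job, tips_ahead gives the robot as it stands. The module is installed in compiled form; this text tells all that it offers.
- The arm moves only by the tool move_arm, never from a script. Its argument "plan" is a list of rows, each a list of 7 numbers: the turn, a rotation vector about the tool's x, y, z in units of 6 degrees (1.0 is 6 degrees), then the shift along the tool's x, y, z in units of 25 mm (1.0 is 25 mm), then the finger opening in mm, from 0 to 93. A call has exactly 10 rows; each row shifts and turns the commanded pose from where the row before left it, along the tool's axes as they then stand; what a row does not reach is not made up. A row lasts 1/10 s, in which the tool goes at most 50 mm and 8.59 degrees, less where a joint would pass 70% of its speed; a pose out of reach is approached as far as the arm can. A call is refused whole if a number of a shift passes 1 or a number of a turn 1, either way. A call with a gripper value outside its range is refused whole. The fingers move at their own pace and stop on an object; "force" is the grip in N (left out, the last holds). Time passes only in rows, so rows that do not move let the fingers close, or fill a call up. It gives the time, the measured TCP pose, the force, the opening and the grip force at its end, in the units of the state.
- read_state(): the state, without advancing time (a new reading comes with each control period).
- read_camera(name): name is "scene" or "top" or "wrist"; returns a dict with "frame" (400x640x3 uint8, red, green, blue), "z_map" (400x640 float32, m along the optical axis (not along the pixel's ray), 0 where there is no reading), "fx", "fy", "cx", "cy" (pixels), "distortion" ([k1, k2, p1, p2, k3] as OpenCV has them; the pictures are not rectified), "rvec" (rotation vector, rad) and "tvec" (3), from world to camera coordinates, as OpenCV has them. Camera axes: x right, y down, z forward; pixel columns grow to the right and rows downward; lengths in m; the calibration is good to about 2 mm. A picture is of the moment at which its call begins.
- close_job(): hands the job in; it is judged then, once.
The state is a dict: "t": time; "q": joint angles; "dq": joint speeds; "joint_torque": joint torques, N m; "tool_pos": TCP position; "orientation": TCP orientation; "force": force on the tool from outside, world axes, zero at the start; "wrist_torque": the same for the moment, N m; "opening": finger opening in m; "gripper_force": force on a finger pad.
Only numpy, scipy, OpenCV 4.12 (cv2) and the standard library are available. Lean on these libraries where they do the work, as an engineer would, in place of code of your own. Each camera call takes 0.05 s, during which the arm holds its last target. There are 200 camera calls.

## Working session

There is one attempt and no reset: what is moved stays moved. The work goes in short steps, Python scripts to look and compute and a tool call to move; the robot and the scene stay as the last step left them, time stands still between calls to the robot, and variables do not carry over. Pictures are saved under pics/ and viewed, at most 10 in all, crops included, and the job is handed in when it is done.

Besides the shell and the picture viewer there is one more tool, called after ">>>" in YAML: its name, and indented under it one key for each argument. move_arm: Moves the arm, as the interface text tells. Its arguments: {"type":"object","properties":{"plan":{"type":"array","items":{"type":"array","items":{"type":"number"}}},"force":{"type":"number"}},"required":["plan"]}

```bash
mkdir -p pics
cat > h.py <<'E'
import numpy as np, cv2
from plant import read_state, read_camera, close_job, tips_ahead
from scipy.spatial.transform import Rotation as R
def cam(n):
    c=read_camera(n); c['K']=np.array([[c['fx'],0,c['cx']],[0,c['fy'],c['cy']],[0,0,1]]); c['D']=np.array(c['distortion']); c['Rm']=cv2.Rodrigues(np.array(c['rvec'],float))[0]; c['t']=np.array(c['tvec'],float).ravel(); return c
def ray(c,uv):
    p=cv2.undistortPoints(np.array(uv,float).reshape(-1,1,2),c['K'],c['D']).reshape(-1,2)
    d=np.c_[p,np.ones(len(p))]@c['Rm']; return -c['Rm'].T@c['t'],d
def plane(c,uv,z):
    o,d=ray(c,uv); return o+d*((z-o[2])/d[:,2])[:,None]
def depth(c,uv):
    uv=np.array(uv).reshape(-1,2); o,d=ray(c,uv); z=c['z_map'][uv[:,1].astype(int),uv[:,0].astype(int)]; return o+d*z[:,None]
def cloud(c):
    v,u=np.mgrid[0:400,0:640]; P=depth(c,np.c_[u.ravel(),v.ravel()]).reshape(400,640,3); P[c['z_map']==0]=np.nan; return P
def save(c,n): cv2.imwrite('pics/'+n,c['frame'][:,:,::-1])
E
python3 - <<'E'
from h import *
s=read_state(); print(s['t'],s['tool_pos'],s['orientation'],s['opening'],s['force'],tips_ahead)
print(R.from_rotvec(s['orientation']).as_matrix().round(3))
for n in('top','scene'):
    c=cam(n); save(c,n+'0.png'); print(n,(-c['Rm'].T@c['t']).round(3))
E
```

```text
0.0 [0.1929306  0.56756322 0.22857568] [-5.12556216e-01 -3.09906474e+00  2.78333407e-03] 0.09273102011038545 [-1.01963071 -0.00579419  0.07634034] 0.011
[[-0.947  0.322 -0.001]
 [ 0.322  0.947 -0.002]
 [ 0.    -0.002 -1.   ]]
top [0.353 0.016 0.882]
scene [1.194 0.022 0.61 ]
```

View pics/top0.png

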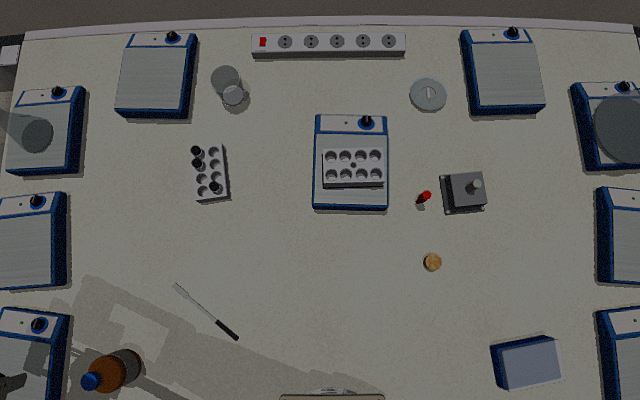

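View pics/scene0.png

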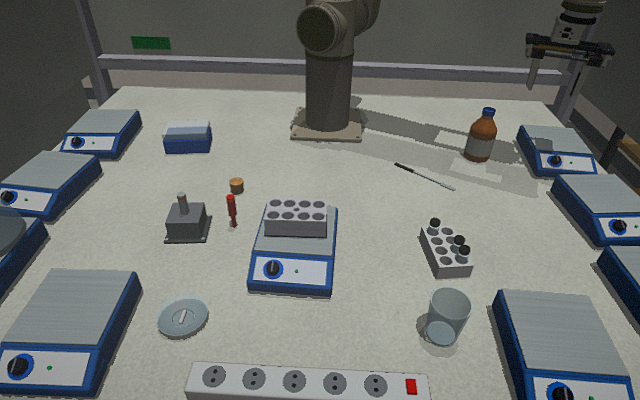

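The top view shows:
- The block on its stirrer is at about (353,166).
- The holder is at (463,191) with the steel pin in it, pin top at about (477,185).
- The rack is at (210,172) and the stopper at (432,262).

Candidates for the pin are the steel pin in the holder (477,185), the red look-alike (424,197) and the slim screwdriver (205,310). By the description I choose the one in the holder.

Run:
```python
from h import *
c=cam('top'); P=cloud(c)
f=c['frame']; s=cam('scene')
a=cv2.resize(f[100:220,300:500],None,fx=3,fy=3,interpolation=cv2.INTER_CUBIC); b=cv2.resize(s['frame'][180:250,150:350],None,fx=3,fy=3,interpolation=cv2.INTER_CUBIC)
cv2.imwrite('pics/crop1.png',np.vstack([a,b])[:,:,::-1])
Q=P.reshape(-1,3)
def rect(n,m):
    q=Q[m]; r=cv2.minAreaRect(q[:,:2].astype(np.float32)); print(n,m.sum(),'z',np.median(q[:,2]).round(4),'mean',q.mean(0).round(4),'rect',np.round(r[0],4),np.round(r[1],4),round(r[2],2))
x,y,z=Q.T
for n,(u0,u1,v0,v1,z0,z1) in dict(blocktop=(310,395,135,200,.097,.112),plate=(305,395,110,215,.056,.067),holdtop=(435,490,165,215,.045,.055),pin=(460,490,170,200,.085,.15),stopper=(415,450,245,280,.01,.06)).items():
    v,u=np.mgrid[0:400,0:640]; m=((u>u0)&(u<u1)&(v>v0)&(v<v1)).ravel()&(z>z0)&(z<z1); rect(n,m)
# scene pin
S=cloud(s); v,u=np.mgrid[0:400,0:640]; m=(u>165)&(u<200)&(v>185)&(v<215)&(S[:,:,2]>.06); q=S[m]; print('scene pin',m.sum(),q.mean(0).round(4),q.max(0).round(4),q.min(0).round(4))
```

```text
blocktop 1395 z 0.1041 mean [ 0.5669 -0.0449  0.1039] rect [ 0.5676 -0.0448] [0.0715 0.1205] 0.88
plate 3439 z 0.0623 mean [ 0.5682 -0.0398  0.0621] rect [ 0.5917 -0.0432] [0.1575 0.2002] 87.84
holdtop 978 z 0.0506 mean [ 0.5279 -0.2873  0.0505] rect [ 0.5298 -0.2901] [0.0715 0.0725] 5.96
pin 82 z 0.0999 mean [ 0.529  -0.2888  0.0983] rect [ 0.5291 -0.2899] [0.0166 0.0165] 50.88
stopper 230 z 0.0321 mean [ 0.379  -0.2117  0.0316] rect [ 0.3787 -0.2125] [0.0341 0.0313] 87.02
scene pin 167 [ 0.5361 -0.2889  0.0837] [ 0.5417 -0.2816  0.1012] [ 0.5228 -0.2992  0.0603]
```

View pics/crop1.png

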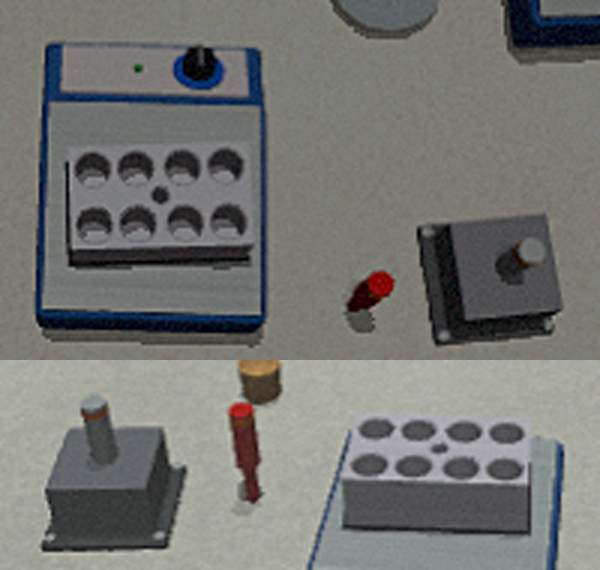

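The crop shows the grey pin with the orange band standing in the holder, at crop (530,250). The red look-alike stands beside it at (375,290), and the block's bore is at (160,195). The pin is at about (0.5295,-0.290), with its shoulder resting on the holder and its grip at z = 0.075. Now I move above it.

>>> move_arm:
  plan:
    - [0,0,0,-0.85,-1,0,93]
    - [0,0,0,-0.85,-1,0,93]
    - [0,0,0,-0.85,-1,0,93]
    - [0,0,0,-0.85,-1,0,93]
    - [0,0,0,-0.85,-1,0,93]
    - [0,0,0,-0.85,-1,0,93]
    - [0,0,0,-0.85,-1,0,93]
    - [0,0,0,-0.85,-1,0,93]
    - [0,0,0,-0.85,-1,0,93]
    - [0,0,0,-0.85,-1,0,93]
  force: 50

```text
t: 1.2
tool_pos: [0.314, 0.2617, 0.2296]
orientation: [0.512, 3.099, 0.0]
force: [0.4, -0.5, 0.5]
opening: 0.0931
gripper_force: 0.0
```

>>> move_arm:
  plan:
    - [0,0,0,-0.85,-1,0,93]
    - [0,0,0,-0.85,-1,0,93]
    - [0,0,0,-0.85,-1,0,93]
    - [0,0,0,-0.85,-1,0,93]
    - [0,0,0,-0.85,-1,0,93]
    - [0,0,0,-0.85,-1,0,93]
    - [0,0,0,-0.85,-1,0,93]
    - [0,0,0,-0.85,-1,0,93]
    - [0,0,0,-0.85,-1,0,93]
    - [0,0,0,-0.85,-1,0,93]

```text
t: 2.2
tool_pos: [0.4348, -0.0435, 0.2296]
orientation: [0.513, 3.099, 0.0]
force: [0.5, -0.4, 1.4]
opening: 0.0929
gripper_force: 0.0
```

>>> move_arm:
  plan:
    - [0,0,1,0,0,0,93]
    - [0,0,1,0,0,0,93]
    - [0,0,1,0,0,0,93]
    - [0,0,1,0,0,0,93]
    - [0,0,1,0,0,0,93]
    - [0,0,1,0,0,0,93]
    - [0,0,1,0,0,0,93]
    - [0,0,1,0,0,0,93]
    - [0,0,1,0,0,0,93]
    - [0,0,1,0,0,0,93]

```text
t: 3.2
tool_pos: [0.4344, -0.0421, 0.2295]
orientation: [-1.999, -2.423, 0.0]
force: [-1.4, 0.3, -0.7]
opening: 0.0934
gripper_force: 0.0
```

```bash
cat >> h.py <<'E'
def go(target,yaw=None):
    "print remaining shift in tool units to bring TCP to target; tilt and yaw error in turn units"
    s=read_state(); M=R.from_rotvec(s['orientation']).as_matrix(); p=np.array(s['tool_pos'])
    print('t',round(s['t'],2),'p',p.round(4),'f',np.round(s['force'],2),'open',round(s['opening'],4),'grip',round(s['gripper_force'],1),'q',np.round(s['q'],2))
    a=0 if yaw is None else yaw # wanted: tool y along world (cos a, sin a), z down
    W=np.array([[-np.sin(a),np.cos(a),0],[np.cos(a),np.sin(a),0],[0,0,-1]]).T
    print('turn',(R.from_matrix(M.T@W).as_rotvec()/np.deg2rad(6)).round(3),'shift now',(M.T@(np.array(target)-p)/.025).round(3),'after turn',(W.T@(np.array(target)-p)/.025).round(3))
E
python3 -c "
from h import *
go([.5295,-.29,.067])"
```

```text
t 3.2 p [ 0.4344 -0.0421  0.2295] f [-1.41  0.28 -0.74] open 0.0934 grip 0.0 q [-0.21 -0.33  1.92 -0.    1.55 -0.41]
turn [-0.002 -0.     1.828] shift now [-10.458   1.848   6.5  ] after turn [-9.915  3.803  6.501]
```

>>> move_arm:
  plan:
    - [0,0,0.914,0,0,0,93]
    - [0,0,0.914,0,0,0,93]
    - [0,0,0,-1,0.38,0,93]
    - [0,0,0,-1,0.38,0,93]
    - [0,0,0,-1,0.38,0,93]
    - [0,0,0,-1,0.38,0,93]
    - [0,0,0,-1,0.38,0,93]
    - [0,0,0,-1,0.38,0,93]
    - [0,0,0,-1,0.38,0,93]
    - [0,0,0,-1,0.38,0,93]

```text
t: 4.2
tool_pos: [0.5116, -0.2428, 0.2294]
orientation: [-2.216, -2.226, 0.0]
force: [0.4, 0.2, 0.4]
opening: 0.0927
gripper_force: 0.0
```

>>> move_arm:
  plan:
    - [0,0,0,-1,0.38,0,93]
    - [0,0,0,-0.91,0.38,0,93]
    - [0,0,0,0,0,1,93]
    - [0,0,0,0,0,1,93]
    - [0,0,0,0,0,0,93]
    - [0,0,0,0,0,0,93]
    - [0,0,0,0,0,0,93]
    - [0,0,0,0,0,0,93]
    - [0,0,0,0,0,0,93]
    - [0,0,0,0,0,0,93]

```text
t: 5.2
tool_pos: [0.531, -0.2896, 0.1805]
orientation: [2.216, 2.226, 0.0]
force: [0.7, 0.6, 1.1]
opening: 0.0929
gripper_force: 0.0
```

```bash
python3 -c "
from h import *
go([.5295,-.29,.067])
c=cam('wrist'); save(c,'w1.png'); P=cloud(c); print((-c['Rm'].T@c['t']).round(3))
for a,b in((.094,.106),(.046,.054)):
    m=(P[...,2]>a)&(P[...,2]<b)&(abs(P[...,0]-.53)<.05)&(abs(P[...,1]+.29)<.05)
    q=P[m]; r=cv2.minAreaRect(q[:,:2].astype(np.float32)); print(m.sum(),q.mean(0).round(4),r)
"
```

```text
t 5.2 p [ 0.531  -0.2896  0.1805] f [0.65 0.61 1.12] open 0.0929 grip 0.0 q [-0.58  0.17  1.54 -0.    1.44 -0.59]
turn [0.01  0.007 0.043] shift now [-0.013 -0.064  4.539] after turn [-0.016 -0.059  4.539]
[ 0.531 -0.204  0.336]
339 [ 0.5305 -0.2894  0.1   ] ((0.530647873878479, -0.2903258800506592), (0.017038051038980484, 0.01798967272043228), 0.45557746291160583)
3728 [ 0.5304 -0.2872  0.0506] ((0.53048175573349, -0.2905694544315338), (0.07016398757696152, 0.070500947535038), 5.4582390785217285)
```

>>> move_arm:
  plan:
    - [0,0,0.04,-0.03,-0.02,0.8,93]
    - [0,0,0,0,0,0.8,93]
    - [0,0,0,0,0,0.8,93]
    - [0,0,0,0,0,0.8,93]
    - [0,0,0,0,0,0.8,93]
    - [0,0,0,0,0,0.54,93]
    - [0,0,0,0,0,0,93]
    - [0,0,0,0,0,0,15]
    - [0,0,0,0,0,0,15]
    - [0,0,0,0,0,0,15]

```text
t: 6.25
tool_pos: [0.531, -0.2908, 0.0676]
orientation: [2.22, 2.22, 0.001]
force: [0.3, -1.0, 0.3]
opening: 0.0738
gripper_force: 0.0
```

>>> move_arm:
  plan:
    - [0,0,0,0,0,0,10]
    - [0,0,0,0,0,0,10]
    - [0,0,0,0,0,0,10]
    - [0,0,0,0,0,0,10]
    - [0,0,0,0,0,0,10]
    - [0,0,0,0,0,0,10]
    - [0,0,0,0,0,0,10]
    - [0,0,0,0,0,0,10]
    - [0,0,0,0,0,0,10]
    - [0,0,0,0,0,0,10]

```text
t: 7.25
tool_pos: [0.5301, -0.2902, 0.0661]
orientation: [-2.221, -2.222, -0.0]
force: [0.7, 0.0, 0.0]
opening: 0.0174
gripper_force: 50.0
```

```bash
python3 -c "
from h import *
go([.5306,-.2903,.067])"
```

```text
t 7.25 p [ 0.5301 -0.2902  0.0661] f [0.72 0.03 0.05] open 0.0174 grip 50.0 q [-0.59  0.27  1.63  0.    1.23 -0.59]
turn [-0.    -0.     0.002] shift now [-0.004  0.019 -0.036] after turn [-0.004  0.019 -0.036]
```

>>> move_arm:
  plan:
    - [0,0,0,0,0,-0.5,10]
    - [0,0,0,0,0,-0.9,10]
    - [0,0,0,0,0,-0.9,10]
    - [0,0,0,0,0,-0.9,10]
    - [0,0,0,0,0,-0.9,10]
    - [0,0,0,0,0,-0.9,10]
    - [0,0,0,0.5,-0.2,0,10]
    - [0,0,0,1,-0.2,0,10]
    - [0,0,0,1,-0.2,0,10]
    - [0,0,0,1,-0.2,0,10]

```text
t: 8.25
tool_pos: [0.5098, -0.202, 0.1921]
orientation: [2.221, 2.221, 0.0]
force: [-0.3, 0.9, -1.9]
opening: 0.0173
gripper_force: 50.0
```

>>> move_arm:
  plan:
    - [0,0,0,1,-0.2,0,10]
    - [0,0,0,1,0,0,10]
    - [0,0,0,1,0,0,10]
    - [0,0,0,1,0,0,10]
    - [0,0,0,1,0,0,10]
    - [0,0,0,1,0,0,10]
    - [0,0,0,1,0,0,10]
    - [0,0,0,1,0,0,10]
    - [0,0,0,0,0,0,10]
    - [0,0,0,0,0,0,10]

```text
t: 9.25
tool_pos: [0.5051, -0.0025, 0.1919]
orientation: [2.219, 2.223, 0.0]
force: [-0.0, -0.4, -1.0]
opening: 0.0167
gripper_force: 50.0
```

```bash
python3 -c "
from h import *
go([.519,-.003,.132])
c=cam('wrist'); save(c,'w2.png'); P=cloud(c); v,u=np.mgrid[0:400,0:640]
s=cam('scene'); save(s,'s2.png')
hsv=cv2.cvtColor(s['frame'],cv2.COLOR_RGB2HSV)
cv2.imwrite('pics/c2.png',np.hstack([c['frame'][:, :],cv2.resize(s['frame'][100:300,180:340],(320,400))])[:,:,::-1][:, ::1])
im=cv2.imread('pics/c2.png'); cv2.imwrite('pics/c2.png',cv2.resize(im,(800,333)))
for a,b in((.098,.110),(.058,.0665)):
    m=(P[...,2]>a)&(P[...,2]<b)&(abs(P[...,0]-.58)<.12)&(abs(P[...,1]+.045)<.1)&(c['frame'].max(2)>90)
    q=P[m]; r=cv2.minAreaRect(q[:,:2].astype(np.float32)); print(m.sum(),np.median(q[:,2]),r)
"
```

```text
t 9.25 p [ 0.5051 -0.0025  0.1919] f [-0.02 -0.36 -1.02] open 0.0167 grip 50.0 q [-0.11 -0.11  1.8  -0.    1.45 -0.11]
turn [0.006 0.004 0.016] shift now [-0.02   0.554  2.394] after turn [-0.02   0.556  2.394]
2371 0.10434957674538625 ((0.5685208439826965, -0.028641648590564728), (0.07110294699668884, 0.08931510895490646), 0.9265212416648865)
5367 0.06246340290038299 ((0.5954014658927917, -0.03149209916591644), (0.1332085281610489, 0.19612285494804382), 87.72593688964844)
```

View pics/c2.png

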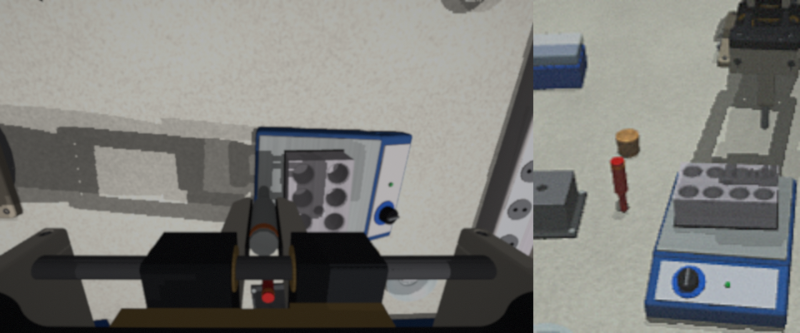

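The left view shows the pin in the fingers, orange band at (263,235), and the block at (320,190). The right view shows the pin upright above the front of the block at (765,115). Descending in front of the face now.

>>> move_arm:
  plan:
    - [0,0,0,0,0,0.75,10]
    - [0,0,0,0,0,0.75,10]
    - [0,0,0,0,0,0.74,10]
    - [0,0,0,0,0.28,0,10]
    - [0,0,0,0,0.28,0,10]
    - [0,0,0,0,0.04,0,10]
    - [0,0,0,0,0.04,0,10]
    - [0,0,0,0,0.04,0,10]
    - [0,0,0,0,0,0,10]
    - [0,0,0,0,0,0,10]

```text
t: 10.35
tool_pos: [0.5221, -0.0027, 0.1354]
orientation: [2.221, 2.222, 0.0]
force: [-0.1, -0.0, -1.0]
opening: 0.0175
gripper_force: 50.0
```

>>> move_arm:
  plan:
    - [0,0,0,0,0.02,0,10]
    - [0,0,0,0,0.02,0,10]
    - [0,0,0,0,0.02,0,10]
    - [0,0,0,0,0.02,0,10]
    - [0,0,0,0,0.02,0,10]
    - [0,0,0,0,0.02,0,10]
    - [0,0,0,0,0.02,0,10]
    - [0,0,0,0,0,0,10]
    - [0,0,0,0,0,0,10]
    - [0,0,0,0,0,0,10]

```text
t: 11.35
tool_pos: [0.5255, -0.0027, 0.1351]
orientation: [-2.221, -2.222, 0.0]
force: [-0.2, 0.0, -1.9]
opening: 0.0177
gripper_force: 50.0
```

```bash
python3 -c "
from h import *
go([.5273,-.003,.136])"
```

```text
t 11.35 p [ 0.5255 -0.0027  0.1351] f [-0.24  0.04 -1.93] open 0.0177 grip 50.0 q [-0.1  -0.01  1.8  -0.    1.34 -0.1 ]
turn [-0.001 -0.     0.002] shift now [-0.011  0.07  -0.036] after turn [-0.011  0.07  -0.036]
```

>>> move_arm:
  plan:
    - [0,0,0,0,0.01,0,10]
    - [0,0,0,0,0.01,0,10]
    - [0,0,0,0,0.01,0,10]
    - [0,0,0,0,0.01,0,10]
    - [0,0,0,0,0.01,0,10]
    - [0,0,0,0,0.01,0,10]
    - [0,0,0,0,0.01,0,10]
    - [0,0,0,0,0,0,10]
    - [0,0,0,0,0,0,10]
    - [0,0,0,0,0,0,10]

```text
t: 12.35
tool_pos: [0.5273, -0.0027, 0.1351]
orientation: [2.221, 2.222, 0.0]
force: [-0.9, 0.5, -1.3]
opening: 0.0176
gripper_force: 50.0
```

>>> move_arm:
  plan:
    - [0,0,0,0,0.01,0,10]
    - [0,0,0,0,0.01,0,10]
    - [0,0,0,0,0.01,0,10]
    - [0,0,0,0,0.01,0,10]
    - [0,0,0,0,0,0,10]
    - [0,0,0,0,0,0,10]
    - [0,0,0,0,0,0,10]
    - [0,0,0,0,0,0,10]
    - [0,0,0,0,0,0,10]
    - [0,0,0,0,0,0,10]

```text
t: 13.35
tool_pos: [0.5276, -0.0027, 0.1349]
orientation: [-2.22, -2.221, 0.002]
force: [-4.9, -0.7, 2.1]
opening: 0.0174
gripper_force: 50.0
```

>>> move_arm:
  plan:
    - [0,0,0,0,-0.15,0,10]
    - [0,0,0,0,-0.15,0,10]
    - [0,0,0,-0.8,0,0,10]
    - [0,0,0,-0.85,0,0,10]
    - [0,0,0,-0.85,0,0,10]
    - [0,0,0,-0.8,0,0,10]
    - [0,0,0,0,0.1,0,10]
    - [0,0,0,0,0.1,0,10]
    - [0,0,0,0,0.04,0,10]
    - [0,0,0,0,0,0,10]

```text
t: 14.35
tool_pos: [0.5271, -0.0844, 0.1351]
orientation: [-2.22, -2.223, -0.0]
force: [0.8, -0.0, -2.1]
opening: 0.0174
gripper_force: 50.0
```

>>> move_arm:
  plan:
    - [0,0,0,0,0.01,0,10]
    - [0,0,0,0,0.01,0,10]
    - [0,0,0,0,0.01,0,10]
    - [0,0,0,0,0.01,0,10]
    - [0,0,0,0,0.01,0,10]
    - [0,0,0,0,0.01,0,10]
    - [0,0,0,0,0.01,0,10]
    - [0,0,0,0,0,0,10]
    - [0,0,0,0,0,0,10]
    - [0,0,0,0,0,0,10]

```text
t: 15.35
tool_pos: [0.5286, -0.0852, 0.1351]
orientation: [-2.221, -2.221, 0.0]
force: [-0.1, 0.3, -0.9]
opening: 0.0177
gripper_force: 50.0
```

>>> move_arm:
  plan:
    - [0,0,0,0,0.01,0,10]
    - [0,0,0,0,0.01,0,10]
    - [0,0,0,0,0.01,0,10]
    - [0,0,0,0,0.01,0,10]
    - [0,0,0,0,0,0,10]
    - [0,0,0,0,0,0,10]
    - [0,0,0,0,0,0,10]
    - [0,0,0,0,0,0,10]
    - [0,0,0,0,0,0,10]
    - [0,0,0,0,0,0,10]

```text
t: 16.35
tool_pos: [0.5292, -0.0852, 0.135]
orientation: [-2.221, -2.221, 0.001]
force: [-5.3, -0.9, 1.8]
opening: 0.0171
gripper_force: 50.0
```

>>> move_arm:
  plan:
    - [0,0,0,0,-0.2,0,10]
    - [0,0,0,0,-0.2,0,10]
    - [0,0,0,0.8,0,0,10]
    - [0,0,0,0.9,0,0,10]
    - [0,0,0,0.9,0,0,10]
    - [0,0,0,0.9,0,0,10]
    - [0,0,0,0.9,0,0,10]
    - [0,0,0,0.8,0,0,10]
    - [0,0,1,0,0,0,10]
    - [0,0,1,0,0,0,10]

```text
t: 17.35
tool_pos: [0.5196, 0.0456, 0.1353]
orientation: [2.444, 1.974, 0.002]
force: [-0.9, -0.5, -1.4]
opening: 0.0176
gripper_force: 50.0
```

>>> move_arm:
  plan:
    - [0,0,1,0,0,0,10]
    - [0,0,1,0,0,0,10]
    - [0,0,1,0,0,0,10]
    - [0,0,1,0,0,0,10]
    - [0,0,1,0,0,0,10]
    - [0,0,1,0,0,0,10]
    - [0,0,1,0,0,0,10]
    - [0,0,1,0,0,0,10]
    - [0,0,1,0,0,0,10]
    - [0,0,1,0,0,0,10]

```text
t: 18.35
tool_pos: [0.5197, 0.0448, 0.1353]
orientation: [-3.104, -0.485, -0.002]
force: [0.1, 1.0, -1.4]
opening: 0.0174
gripper_force: 50.0
```

>>> move_arm:
  plan:
    - [0,0,1,0,0,0,10]
    - [0,0,1,0,0,0,10]
    - [0,0,1,0,0,0,10]
    - [0,0,0,0.6,0,0,10]
    - [0,0,0,0.7,0,0,10]
    - [0,0,0,0.6,0,0,10]
    - [0,0,0,0,0.3,0,10]
    - [0,0,0,0,0.3,0,10]
    - [0,0,0,0,0.2,0,10]
    - [0,0,0,0,0,0,10]

```text
t: 19.35
tool_pos: [0.5666, 0.0238, 0.1352]
orientation: [3.141, -0.001, -0.0]
force: [-0.1, 0.2, -1.1]
opening: 0.0173
gripper_force: 50.0
```

```bash
python3 -c "
from h import *
go([.568,.0215,.135],-np.pi/2)"
```

```text
t 19.35 p [0.5666 0.0238 0.1352] f [-0.13  0.2  -1.11] open 0.0173 grip 50.0 q [-0.05  0.11  1.69 -0.    1.35  1.52]
turn [ 0.002  0.001 -0.009] shift now [0.058 0.093 0.006] after turn [0.058 0.093 0.006]
```

>>> move_arm:
  plan:
    - [0,0,0,0,0.02,0,10]
    - [0,0,0,0,0.02,0,10]
    - [0,0,0,0,0.02,0,10]
    - [0,0,0,0,0.01,0,10]
    - [0,0,0,0,0.01,0,10]
    - [0,0,0,0,0.01,0,10]
    - [0,0,0,0,0.01,0,10]
    - [0,0,0,0,0,0,10]
    - [0,0,0,0,0,0,10]
    - [0,0,0,0,0,0,10]

```text
t: 20.35
tool_pos: [0.5671, 0.0223, 0.1351]
orientation: [-3.142, -0.0, 0.0]
force: [0.2, 0.2, -1.4]
opening: 0.0174
gripper_force: 50.0
```

>>> move_arm:
  plan:
    - [0,0,0,0,0.01,0,10]
    - [0,0,0,0,0.01,0,10]
    - [0,0,0,0,0.01,0,10]
    - [0,0,0,0,0.01,0,10]
    - [0,0,0,0,0,0,10]
    - [0,0,0,0,0,0,10]
    - [0,0,0,0,0,0,10]
    - [0,0,0,0,0,0,10]
    - [0,0,0,0,0,0,10]
    - [0,0,0,0,0,0,10]

```text
t: 21.35
tool_pos: [0.5671, 0.0213, 0.1352]
orientation: [3.142, 0.0, 0.0]
force: [-0.2, -0.2, -1.0]
opening: 0.0174
gripper_force: 50.0
```

>>> move_arm:
  plan:
    - [0,0,0,0,0.01,0,10]
    - [0,0,0,0,0.01,0,10]
    - [0,0,0,0,0.01,0,10]
    - [0,0,0,0,0.01,0,10]
    - [0,0,0,0,0,0,10]
    - [0,0,0,0,0,0,10]
    - [0,0,0,0,0,0,10]
    - [0,0,0,0,0,0,10]
    - [0,0,0,0,0,0,10]
    - [0,0,0,0,0,0,10]

```text
t: 22.35
tool_pos: [0.5671, 0.0203, 0.1351]
orientation: [-3.142, -0.0, -0.0]
force: [-0.4, -0.3, -1.0]
opening: 0.017
gripper_force: 50.0
```

>>> move_arm:
  plan:
    - [0,0,0,0,0.01,0,10]
    - [0,0,0,0,0.01,0,10]
    - [0,0,0,0,0.01,0,10]
    - [0,0,0,0,0.01,0,10]
    - [0,0,0,0,0,0,10]
    - [0,0,0,0,0,0,10]
    - [0,0,0,0,0,0,10]
    - [0,0,0,0,0,0,10]
    - [0,0,0,0,0,0,10]
    - [0,0,0,0,0,0,10]

```text
t: 23.35
tool_pos: [0.5671, 0.0195, 0.1351]
orientation: [-3.141, -0.0, 0.0]
force: [-0.2, 3.3, -1.3]
opening: 0.0178
gripper_force: 50.0
```

```bash
python3 -c "
from h import *
go([.568,.0215,.135],-np.pi/2)
c=cam('top');save(c,'t3.png')"
```

```text
t 23.35 p [0.5671 0.0195 0.1351] f [-0.23  3.31 -1.33] open 0.0178 grip 50.0 q [-0.06  0.11  1.69  0.    1.35  1.51]
turn [-0.003  0.     0.002] shift now [ 0.037 -0.081  0.005] after turn [ 0.037 -0.081  0.005]
```

All three touches registered, about 5 N, 5 N and 3 N. They put the block's centre at about (0.5683, -0.0454) with yaw about 0.019, agreeing with the camera to within 1 mm. I retract, lift and go over the bore.

>>> move_arm:
  plan:
    - [0,0,0,0,-0.1,0,10]
    - [0,0,0,0,-0.1,0,10]
    - [0,0,0,0,0,-0.7,10]
    - [0,0,0,0,0,-0.7,10]
    - [0,0,0,0.05,0.7,0,10]
    - [0,0,0,0,0.7,0,10]
    - [0,0,0,0,0.7,0,10]
    - [0,0,0,0,0.69,0,10]
    - [0,0,0,0,0,0,10]
    - [0,0,0,0,0,0,10]

```text
t: 24.4
tool_pos: [0.5683, -0.0456, 0.1701]
orientation: [3.142, -0.001, -0.0]
force: [-0.2, -0.6, -1.7]
opening: 0.0175
gripper_force: 50.0
```

```bash
python3 -c "
from h import *
go([.5683,-.0454,.156],-np.pi/2)
s=cam('scene'); cv2.imwrite('pics/s4.png',cv2.resize(s['frame'][130:250,220:360],None,fx=4,fy=4,interpolation=cv2.INTER_CUBIC)[:,:,::-1])"
```

```text
t 24.4 p [ 0.5683 -0.0456  0.1701] f [-0.21 -0.62 -1.75] open 0.0175 grip 50.0 q [-0.17  0.09  1.65 -0.    1.41  1.4 ]
turn [ 0.     0.001 -0.008] shift now [ 0.001 -0.008  0.564] after turn [ 0.001 -0.008  0.564]
```

View pics/s4.png

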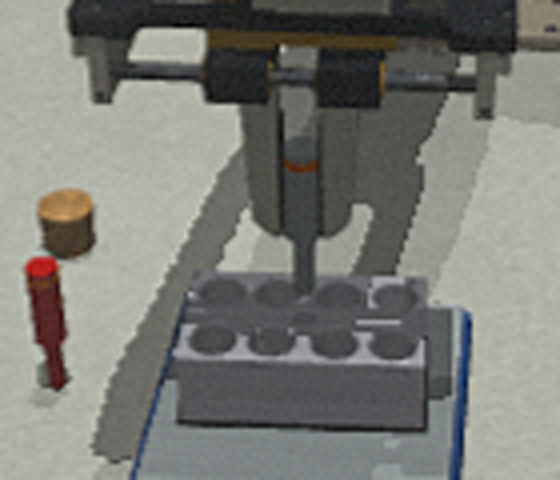

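The crop shows the pin upright with its tip at (305,290), just above the bore at (305,318). I lower it gently.

>>> move_arm:
  plan:
    - [0,0,0,0,0,0.1,10]
    - [0,0,0,0,0,0.1,10]
    - [0,0,0,0,0,0.1,10]
    - [0,0,0,0,0,0.1,10]
    - [0,0,0,0,0,0.1,10]
    - [0,0,0,0,0,0.02,10]
    - [0,0,0,0,0,0.02,10]
    - [0,0,0,0,0,0.02,10]
    - [0,0,0,0,0,0.02,10]
    - [0,0,0,0,0,0,10]

```text
t: 25.45
tool_pos: [0.5683, -0.0455, 0.1556]
orientation: [-3.142, -0.0, -0.0]
force: [-0.4, 0.1, -2.1]
opening: 0.017
gripper_force: 50.0
```

>>> move_arm:
  plan:
    - [0,0,0,0,0,0.02,10]
    - [0,0,0,0,0,0.02,10]
    - [0,0,0,0,0,0.02,10]
    - [0,0,0,0,0,0.02,10]
    - [0,0,0,0,0,0,10]
    - [0,0,0,0,0,0,10]
    - [0,0,0,0,0,0,10]
    - [0,0,0,0,0,0,10]
    - [0,0,0,0,0,0,10]
    - [0,0,0,0,0,0,10]

```text
t: 26.45
tool_pos: [0.5683, -0.0455, 0.1536]
orientation: [-3.142, -0.0, 0.0]
force: [-0.1, -0.2, -1.2]
opening: 0.0167
gripper_force: 50.0
```

>>> move_arm:
  plan:
    - [0,0,0,0,0,0.02,10]
    - [0,0,0,0,0,0.02,10]
    - [0,0,0,0,0,0.02,10]
    - [0,0,0,0,0,0.02,10]
    - [0,0,0,0,0,0.02,10]
    - [0,0,0,0,0,0.02,10]
    - [0,0,0,0,0,0,10]
    - [0,0,0,0,0,0,10]
    - [0,0,0,0,0,0,10]
    - [0,0,0,0,0,0,10]

```text
t: 27.45
tool_pos: [0.5685, -0.0454, 0.1507]
orientation: [-3.142, -0.0, -0.001]
force: [2.8, 0.7, -1.1]
opening: 0.0172
gripper_force: 50.0
```

The bore pushes the pin slightly towards +x, so I ease over about 0.4 mm and continue.

>>> move_arm:
  plan:
    - [0,0,0,0.015,0,0,10]
    - [0,0,0,0,0,0.04,10]
    - [0,0,0,0,0,0.04,10]
    - [0,0,0,0,0,0.04,10]
    - [0,0,0,0,0,0.04,10]
    - [0,0,0,0,0,0.04,10]
    - [0,0,0,0,0,0,10]
    - [0,0,0,0,0,0,10]
    - [0,0,0,0,0,0,10]
    - [0,0,0,0,0,0,10]

```text
t: 28.45
tool_pos: [0.5686, -0.0454, 0.1455]
orientation: [-3.142, -0.0, 0.0]
force: [1.5, 0.7, -2.7]
opening: 0.0175
gripper_force: 50.0
```

>>> move_arm:
  plan:
    - [0,0,0,0.01,0,0.04,10]
    - [0,0,0,0,0,0.08,10]
    - [0,0,0,0,0,0.08,10]
    - [0,0,0,0,0,0.08,10]
    - [0,0,0,0,0,0.08,10]
    - [0,0,0,0,0,0.08,10]
    - [0,0,0,0,0,0.08,10]
    - [0,0,0,0,0,0.08,10]
    - [0,0,0,0,0,0,10]
    - [0,0,0,0,0,0,10]

```text
t: 29.45
tool_pos: [0.5689, -0.0455, 0.1306]
orientation: [-3.142, -0.0, 0.0]
force: [-0.3, 0.5, -0.8]
opening: 0.0176
gripper_force: 50.0
```

>>> move_arm:
  plan:
    - [0,0,0,0,0,0.06,10]
    - [0,0,0,0,0,0.06,10]
    - [0,0,0,0,0,0.06,10]
    - [0,0,0,0,0,0.06,10]
    - [0,0,0,0,0,0.06,10]
    - [0,0,0,0,0,0.02,10]
    - [0,0,0,0,0,0,10]
    - [0,0,0,0,0,0,10]
    - [0,0,0,0,0,0,10]
    - [0,0,0,0,0,0,10]

```text
t: 30.45
tool_pos: [0.569, -0.0455, 0.1227]
orientation: [3.142, 0.0, 0.0]
force: [0.3, -0.6, -1.4]
opening: 0.0172
gripper_force: 50.0
```

>>> move_arm:
  plan:
    - [0,0,0,0,0,0.01,10]
    - [0,0,0,0,0,0.01,10]
    - [0,0,0,0,0,0.01,10]
    - [0,0,0,0,0,0.01,10]
    - [0,0,0,0,0,0,10]
    - [0,0,0,0,0,0,10]
    - [0,0,0,0,0,0,10]
    - [0,0,0,0,0,0,10]
    - [0,0,0,0,0,0,10]
    - [0,0,0,0,0,0,10]

```text
t: 31.45
tool_pos: [0.569, -0.0455, 0.1216]
orientation: [3.142, 0.0, -0.0]
force: [-0.8, -0.2, -0.5]
opening: 0.0171
gripper_force: 50.0
```

>>> move_arm:
  plan:
    - [0,0,0,0,0,0.01,10]
    - [0,0,0,0,0,0.01,10]
    - [0,0,0,0,0,0.01,10]
    - [0,0,0,0,0,0.01,10]
    - [0,0,0,0,0,0,10]
    - [0,0,0,0,0,0,10]
    - [0,0,0,0,0,0,10]
    - [0,0,0,0,0,0,10]
    - [0,0,0,0,0,0,10]
    - [0,0,0,0,0,0,10]

```text
t: 32.45
tool_pos: [0.569, -0.0455, 0.1207]
orientation: [3.142, 0.0, 0.0]
force: [-0.5, -0.5, -1.0]
opening: 0.0175
gripper_force: 50.0
```

>>> move_arm:
  plan:
    - [0,0,0,0,0,0.01,10]
    - [0,0,0,0,0,0.01,10]
    - [0,0,0,0,0,0.01,10]
    - [0,0,0,0,0,0,10]
    - [0,0,0,0,0,0,10]
    - [0,0,0,0,0,0,10]
    - [0,0,0,0,0,0,10]
    - [0,0,0,0,0,0,10]
    - [0,0,0,0,0,0,10]
    - [0,0,0,0,0,0,10]

```text
t: 33.45
tool_pos: [0.569, -0.0455, 0.1201]
orientation: [3.142, 0.0, 0.0]
force: [-1.5, 0.1, 2.7]
opening: 0.0171
gripper_force: 50.0
```

The shoulder is down at about 4 N, so I release and back straight up.

>>> move_arm:
  plan:
    - [0,0,0,0,0,0,30]
    - [0,0,0,0,0,0,50]
    - [0,0,0,0,0,0,60]
    - [0,0,0,0,0,0,60]
    - [0,0,0,0,0,0,60]
    - [0,0,0,0,0,0,60]
    - [0,0,0,0,0,-0.3,60]
    - [0,0,0,0,0,-0.8,60]
    - [0,0,0,0,0,-0.8,60]
    - [0,0,0,0,0,-0.8,60]

```text
t: 34.45
tool_pos: [0.569, -0.0455, 0.1887]
orientation: [3.142, 0.0, 0.0]
force: [0.2, -0.2, -0.3]
opening: 0.06
gripper_force: 0.0
```

>>> move_arm:
  plan:
    - [0,0,0,0,0,-0.8,60]
    - [0,0,0,0,0,-0.8,60]
    - [0,0,0,0,0,-0.8,60]
    - [0,0,0,0,0,0,60]
    - [0,0,0,0,0,0,60]
    - [0,0,0,0,0,0,60]
    - [0,0,0,0,0,0,60]
    - [0,0,0,0,0,0,60]
    - [0,0,0,0,0,0,60]
    - [0,0,0,0,0,0,60]

```text
t: 35.45
tool_pos: [0.5689, -0.0454, 0.2471]
orientation: [-3.141, -0.0, 0.001]
force: [-0.8, 0.2, 0.6]
opening: 0.0602
gripper_force: 0.0
```

```bash
python3 -c "
from h import *
go([.5683,-.0454,.156],-np.pi/2)
s=cam('scene'); cv2.imwrite('pics/s5.png',cv2.resize(s['frame'][130:250,220:360],None,fx=4,fy=4,interpolation=cv2.INTER_CUBIC)[:,:,::-1])
for n in ('wrist','scene'):
    P=cloud(cam(n)); m=(P[...,2]>.11)&(P[...,2]<.16)&(np.hypot(P[...,0]-.569,P[...,1]+.0455)<.03)
    q=P[m]; print(n,m.sum(),q.mean(0).round(4),'top z',np.percentile(q[:,2],98).round(4))"
```

```text
t 35.45 p [ 0.5689 -0.0454  0.2471] f [-0.82  0.2   0.55] open 0.0602 grip 0.0 q [-0.17  0.04  1.55  0.    1.55  1.4 ]
turn [-0.001  0.004  0.002] shift now [-2.100e-02 -1.000e-03  3.644e+00] after turn [-2.200e-02 -2.000e-03  3.644e+00]
wrist 476 [ 0.571  -0.0448  0.1456] top z 0.1557
scene 204 [ 0.574  -0.0458  0.1359] top z 0.154
```

View pics/s5.png

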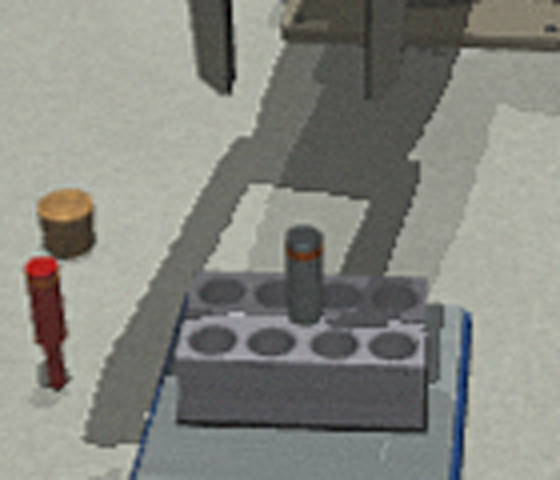

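The pin stands upright in the centre bore, shoulder down at (305,320) and top at (303,232). Its measured top is at about 154 mm, as expected when fully home. The fingers are clear.

```bash
python3 -c "
from plant import close_job
print(close_job())"
```

```text
the job is handed in; nothing more can be done
None
```

The three touches were made in order at about 3–5 N each, the pin stands upright and fully home in the centre bore and is released, and the job is handed in at about 35.5 s; `close_job` returned no verdict.

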